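# Bolt the specimen chest shut

### The job

Shoot the barrel bolt on top of the steel specimen chest across the lid seam until it meets its stop, then turn the red-knobbed handle fully down into the notch of the keeper and let go. The keeper has been re-clamped and its exact place is not known, so feel for the stop and the notch and never force the bolt or its handle against the steel fittings (stay under 12 N); leave the roll of red tape, dish and brown bottle where they are.

Things in the scene. Friction and masses are not known exactly. Their poses are not given: they have to be found in the camera images.
- chest: White steel chest with two blue lid leaves, 206 (x) x 364 (y) x 90 mm high, fixed on the bench, yawed up to 0.35 rad. Origin: centre of its underside; z up, x away from the robot at zero yaw, y along the bolt's travel. The leaves meet at y = 0; the lid top is at z = 90 mm.
- fittings: Fixed steel fittings on the lid, carrying the clamped keeper plate (arch, lip and notch). Axes parallel to the chest's; origin on the bolt's axis, 32 mm over the lid top, at chest x = 20, y = 30 mm: the nominal place of the stop face. The keeper, and with it stop and notch, is clamped anywhere within 22 mm of nominal along y, which no reading tells; the clamp does not yield.
- rail_end (a point): Top of the keeper end of the fixed rail beside the bolt: 5 mm thick, 58 mm long towards -y, top 10 mm above the bolt's axis. It lets the handle turn down only to about 1.0 rad. The keeper's lip, outside the rail (30 to 35 mm from the axis, top 14 mm above it), goes on blocking the handle (also at about 1.0 rad) as far as the notch.
- notch_nominal (a point): Nominal middle of the keeper's notch, at the axis' height, 32 mm to the robot's side of it; the true notch is up to 22 mm off along y. It is 11 mm wide and open at the top. Its far wall is the stop: a rubber face (8 N per mm) on the arch, 20 mm above the axis over the rod, 14 mm beside it. A stem touching the stop is thus at the notch's far wall, with 3 mm of play back.
- bolt: The sliding 12 mm steel rod with its handle. Origin: on the rod's axis, where the handle leaves it; y is the direction of travel towards the keeper.
- ball (a point): Centre of the red knob, an 18 mm ball on the handle's end, 60 mm from the rod's axis; the stem is 8 mm thick. Pinch it lightly (about 8 N), the fingers closing along the bolt's y, so that it can turn between them; it lags some mm in the fingers, so press it home from above at the end.
- bolt_slide (a joint): Travel of the bolt in m along y of the chest, 0 = fully drawn back (the stem's axis is then 72 mm before the nominal stop face); starts at 0 to 0.01; the stem meets the stop at 0.046 to 0.09, depending on the keeper. About 2 N of friction, stays where left.
- handle_turn (a joint): Turn of the handle about the rod's axis in rad: 0 = upright, 1.57 = lying level, pointing to -x of the chest (the robot's side), which is fully down in the notch (end of its range). Starts at -0.35 to 0.1. Stiff (about 0.06 N m), stays where left; it can be turned past about 1.1 only in the notch.
- tape_roll_0: Roll of red label tape, 69 mm across, 13 mm high, on the chest's lid past the keeper; origin at the centre of its underside. Leave it.
- petri_10: Culture dish with lid, 90 mm across, 16 mm high, on the bench beside the chest; origin at the centre of its underside. Leave it.
- bottle_small: Small brown bottle with white cap, 40 mm across, 75 mm high, on the bench beside the chest; origin at the centre of its underside. Leave it.

How it is judged:
By the outcome, as a careful person would: the job done as asked, in the order asked, and still so for the second after the job is handed in, with the robot touching nothing.
It also fails if it takes over 54 s, if anything falls off the work surface, if the arm or the gripper's body presses on something with over 40 N, if the wrist force passes 120 N, or if a joint passes its speed limit or range.

### The arm

A 7-joint arm with a two-finger parallel gripper is mounted at the origin on a cart in front of the work surface, level with it; the furniture and walls round the work are solid. World frame = base frame: x ahead of the robot, y to its left, z up, the work surface at z = 0. Lengths are in m, angles in rad, forces in N, time in s.
With the tool pointing down it reaches from about 0.35 to 0.9 m from the base axis. Payload 7.2 kg.
Tool frame: the origin (TCP) lies where the fingers leave the gripper's body, on its centre line; the fingertips stand 80 mm ahead of it and the grasp point (between the pads) lies 61 mm ahead of it; z points along the fingers, y is the line along which they close (so a half turn about z gives the same grasp; the last joint's range is limited). The gripper opens to 88 mm and grips with 3 to 60 N. Pads are 20 mm wide; open, the fingers measure 115 mm over their backs; the gripper's body (75 mm by 178 mm) begins 61 mm behind the grasp point.
Start: joints at [-1.265, 0.411, -0.013, 1.596, 0.006, 1.134, -0.082], TCP at [0.228, 0.582, 0.303] pointing down, gripper open.
Joint ranges: [-2.95, 2.95], [-0.29, 1.99], [-1.47, 1.44], [0.14, 2.54], [-1.03, 4.17], [0.13, 1.85], [-2.86, 2.86]. Speed limits (rad/s): [2.39, 2.39, 3.01, 3.01, 3.14, 3.14, 3.14].

### API

Orientations are given as a unit quaternion [x, y, z, w].
In Python, from bench import env gives the robot as it stands.
- The arm moves only by the tool step_arm, never from a script. Its argument "plan" is one flat list of numbers, 7 for each row, row after row: the shift along the world's x, y, z in cm, then the turn, a rotation vector about the world's x, y, z in rad, then the gripper's target within -1 to 1 (shut at 1, half-way at 0, fully open at -1). In form: [tx, ty, tz, wx, wy, wz, claw, tx, ty, tz, wx, wy, wz, claw, ...]. A call has exactly 5 rows; each row shifts and turns the commanded pose from where the row before left it; what a row does not reach is not made up. A row lasts 1/8 s, in which the tool goes at most 62.5 mm and 10.7 degrees, less where a joint would pass 70% of its speed; a pose out of reach is approached as far as the arm can. A call with a gripper value outside its range is refused whole. The fingers move at their own pace and stop on an object; "squeeze" is the grip in N (left out, the last holds). Time passes only in rows, so rows that do not move let the fingers close, or fill a call up. It gives the time, the measured TCP pose, the force, the opening and the grip force at its end, in the units of the state.
- env.sense(): the state, without advancing time (a new reading comes with each control period).
- env.get_image(name): name is "side" or "top" or "wrist"; returns the picture (400x640x3 uint8, red, green, blue); there is no depth.
- env.get_calibration(name): a dict with "mtx" (3x3 intrinsics, pixels), "k1" (the pictures are not rectified: a ray, as slopes to the right and down, at radius r is drawn at 1 + k1 r^2 times it, then the intrinsics apply), "pose" (4x4, takes a point from camera to world coordinates); the wrist camera has in their place "tool_from_camera" (4x4, takes a point from camera to tool coordinates, whose origin is the TCP and whose axes are the flange's). Camera axes: x right, y down, z forward; pixel columns grow to the right and rows downward; lengths in m; the calibration is good to about 2 mm. A picture is of the moment at which its call begins: read the wrist's pose just before it. get_calibration takes no time and is no camera call.
- env.finish_job(): hands the job in; it is judged then, once.
Trained networks look in the newest picture that a camera, given by its name, has taken for a name from the list of things; names that differ only in an ending like _2 or _b are one class to them, and where a whole thing is asked for, a point or a joint stands for the part that bears it (a point fixed in the world has none). Each returns a list of dicts, best first, with "p" (0 to 1); they miss things now and then, are a little off and sometimes report something else, mostly with a low value. They report only what shows in the picture. A call takes as long as a camera call.
- env.masks_of(label, camera): "mask" (400x640 bool, what is visible of it).
- env.mark_of(label, camera): "point" ([x, y, z] in m, in world coordinates, good to about 4 mm: a listed point, or the origin of a listed thing).
The state is a dict: "t": time; "joints": joint angles; "qd": joint speeds; "joint_efforts": joint torques, N m; "tool_pos": TCP position; "orientation": TCP orientation; "ft_force": force on the tool from outside, world axes, zero at the start; "wrist_torque": the same for the moment, N m; "gripper_width": finger opening in m; "grasp_force": force on a finger pad.
Only numpy, scipy, OpenCV 4.12 (cv2) and the standard library are available. Lean on these libraries where they do the work, as an engineer would, in place of code of your own. Each camera call takes 0.05 s, during which the arm holds its last target. There are 200 camera calls.

## Working session

There is one attempt and no reset: what is moved stays moved. The work goes in short steps, Python scripts to look and compute and a tool call to move; the robot and the scene stay as the last step left them, time stands still between calls to the robot, and variables do not carry over. Pictures are saved under pics/ and viewed, at most 10 in all, crops included, and the job is handed in when it is done.

Besides the shell and the picture viewer there is one more tool, called as a command line: name --argument value ..., lists and objects as JSON in quotes. step_arm: Moves the arm, as the interface text tells. Its arguments: {"type":"object","properties":{"plan":{"type":"array"},"squeeze":{"type":"number"}},"required":["plan"]}

```bash
mkdir -p pics; ls; python3 - <<'E'
from bench import env
import cv2, numpy as np
for c in ["top","side"]:
    im=env.get_image(c); cv2.imwrite(f"pics/{c}0.png",im[:,:,::-1])
    for l in ["ball","bolt","chest","fittings","rail_end","notch_nominal","tape_roll_0","petri_10","bottle_small"]:
        r=env.mark_of(l,c)
        print(c,l,[(np.round(d["point"],4).tolist(),round(d["p"],2)) for d in r[:2]])
s=env.sense();print({k:np.round(v,3).tolist() for k,v in s.items()})
E
```

```text
pics
top ball [([0.638, -0.0648, 0.1797], 0.56)]
top bolt [([0.6142, -0.07, 0.1245], 0.55), ([0.6053, -0.0012, 0.1243], 0.19)]
top chest [([0.5926, -0.0332, -0.0055], 0.88)]
top fittings [([0.6071, -0.0007, 0.1193], 0.82)]
top rail_end [([0.5888, -0.0393, 0.135], 0.75)]
top notch_nominal [([0.5759, -0.0043, 0.1189], 0.85)]
top tape_roll_0 [([0.6139, 0.1025, 0.0891], 0.88)]
top petri_10 [([0.6593, -0.3106, 0.0005], 0.82), ([0.5945, -0.0335, -0.003], 0.22)]
top bottle_small [([0.5801, 0.2458, -0.0039], 0.7)]
side ball [([0.6318, -0.0669, 0.1763], 0.63)]
side bolt [([0.6116, -0.0671, 0.1245], 0.66)]
side chest [([0.589, -0.0318, -0.0034], 0.67)]
side fittings [([0.6059, -0.0019, 0.1204], 0.57)]
side rail_end [([0.593, -0.0397, 0.136], 0.98)]
side notch_nominal [([0.5728, -0.0109, 0.1225], 0.75)]
side tape_roll_0 [([0.6128, 0.1018, 0.0901], 0.93)]
side petri_10 []
side bottle_small [([0.5851, 0.2403, 0.0029], 0.72)]
{'t': 1.0, 'joints': [-1.265, 0.411, -0.013, 1.596, 0.006, 1.134, -0.082], 'qd': [-0.001, -0.001, 0.0, -0.0, 0.001, 0.0, -0.0], 'joint_efforts': [0.001, -58.774, 0.641, -29.139, -0.054, 0.011, 0.0], 'tool_pos': [0.228, 0.582, 0.303], 'orientation': [0.186, 0.983, 0.0, 0.0], 'ft_force': [-0.597, 0.307, -0.856], 'wrist_torque': [0.053, 0.014, -0.022], 'grasp_force': 0.0, 'gripper_width': 0.088}
```

View picture.

View pics/top0.png

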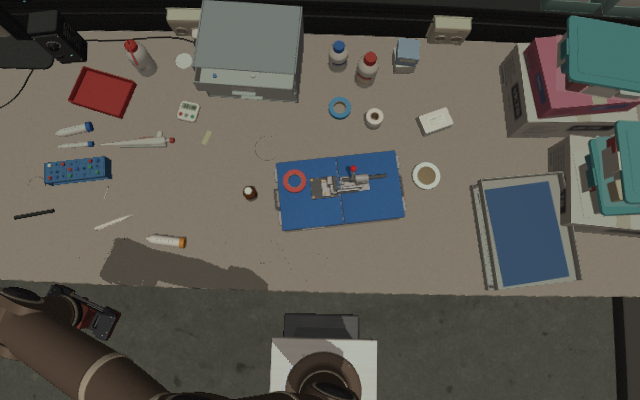

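View pics/side0.png

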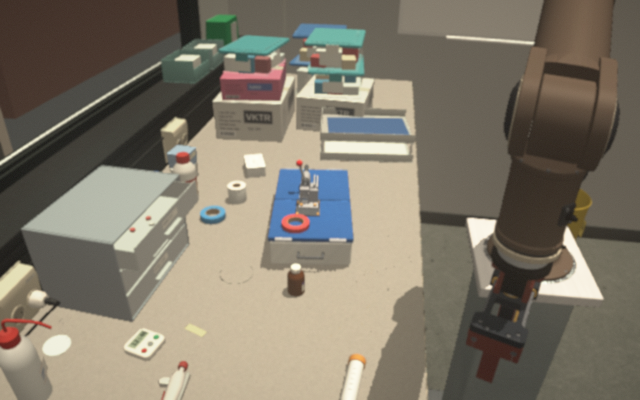

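```bash
cat > h.py <<'E'
from bench import env
import cv2, numpy as np
from scipy.spatial.transform import Rotation as R
def ray(cam,uv):
    c=env.get_calibration(cam);K=np.array(c["mtx"]);T=np.array(c["pose"])
    uv=np.atleast_2d(np.array(uv,float))
    p=cv2.undistortPoints(uv[:,None],K,np.array([c["k1"],0,0,0,0.]))[:,0]
    return T[:3,3],(T[:3,:3]@np.c_[p,np.ones(len(p))].T).T
def onz(cam,uv,z):
    o,d=ray(cam,uv); return o+d*((z-o[2])/d[:,2])[:,None]
E
python3 - <<'E'
from h import *
env.get_image("top")
m=env.masks_of("chest","top")[0]["mask"].astype(np.uint8)
c=max(cv2.findContours(m,0,2)[0],key=cv2.contourArea)
h=cv2.convexHull(c)[:,0]
P=onz("top",h,0.09)[:,:2]
b=cv2.minAreaRect(P.astype(np.float32));print(b); print(cv2.boxPoints(b))
for cam in ["top","side"]:
    c=env.get_calibration(cam);print(cam,np.round(c["pose"],3).tolist(),np.round(c["mtx"],1).tolist(),c["k1"])
E
```

```text
((0.5845122337341309, -0.030158013105392456), (0.21731626987457275, 0.38323089480400085), 8.427016258239746)
[[ 0.44894612  0.14346483]
 [ 0.50510836 -0.23562846]
 [ 0.72007835 -0.20378086]
 [ 0.6639161   0.17531243]]
top [[0.026, -0.983, 0.183, 0.312], [-1.0, -0.028, -0.01, 0.032], [0.015, -0.183, -0.983, 1.394], [0.0, 0.0, 0.0, 1.0]] [[449.5, 0.0, 322.1], [0.0, 449.5, 200.3], [0.0, 0.0, 1.0]] -0.07882452029222858
side [[-0.989, -0.089, 0.118, 0.412], [-0.146, 0.498, -0.855, 1.087], [0.017, -0.862, -0.506, 0.755], [0.0, 0.0, 0.0, 1.0]] [[484.5, 0.0, 321.5], [0.0, 484.5, 198.1], [0.0, 0.0, 1.0]] -0.11063820267135013
```

The top view shows the chest around (340,190), with the knob at (352,168) and the tape at (293,181). The side view agrees with it. Yaw is about 0.14 rad and the handle is at about -0.37 rad. I'm moving above the knob.

step_arm --plan '[2.7, -4.3, 0.2, 0, 0, 0.05, -1, 2.7, -4.3, 0.2, 0, 0, 0.05, -1, 2.7, -4.3, 0.2, 0, 0, 0.05, -1, 2.7, -4.3, 0.2, 0, 0, 0.05, -1, 2.7, -4.3, 0.2, 0, 0, 0.05, -1]' --squeeze 8

```text
t: 1.72
tool_pos: [0.364, 0.3654, 0.313]
orientation: [0.061, 0.998, 0.0, 0.0]
ft_force: [0.9, -0.0, 0.1]
gripper_width: 0.0879
grasp_force: 0.0
```

step_arm --plan '[2.7, -4.3, 0.2, 0, 0, 0.05, -1, 2.7, -4.3, 0.2, 0, 0, 0.05, -1, 2.7, -4.3, 0.2, 0, 0, 0.05, -1, 2.7, -4.3, 0.2, 0, 0, 0.05, -1, 2.7, -4.3, 0.2, 0, 0, 0.05, -1]'

```text
t: 2.35
tool_pos: [0.499, 0.1504, 0.323]
orientation: [-0.064, 0.998, 0.0, 0.0]
ft_force: [1.3, -0.3, 0.0]
gripper_width: 0.088
grasp_force: 0.0
```

step_arm --plan '[2.7, -4.3, 0.2, 0, 0, 0.05, -1, 2.7, -4.3, 0.2, 0, 0, 0, -1, 2.7, -4.3, 0.2, 0, 0, 0, -1, 1.3, -4.3, 0.2, 0, 0, 0, -1, 0, 0, 0, 0, 0, 0, -1]'

```text
t: 2.98
tool_pos: [0.5927, -0.0246, 0.3307]
orientation: [-0.085, 0.996, -0.001, 0.0]
ft_force: [0.3, -0.0, 0.1]
gripper_width: 0.0878
grasp_force: 0.0
```

```bash
cat >> h.py <<'E'
def pixw(P):  # world pts -> wrist pixels
    s=env.sense();c=env.get_calibration("wrist");T=np.eye(4);T[:3,:3]=R.from_quat(s["orientation"]).as_matrix();T[:3,3]=s["tool_pos"]
    M=np.linalg.inv(T@np.array(c["tool_from_camera"]));P=np.atleast_2d(P)
    p=(M[:3,:3]@P.T).T+M[:3,3];x=p[:,:2]/p[:,2:];r2=(x**2).sum(1,keepdims=True)
    x=x*(1+c["k1"]*r2);K=np.array(c["mtx"]);return x*[K[0,0],K[1,1]]+K[:2,2]
def wray(uv,z):
    s=env.sense();c=env.get_calibration("wrist");T=np.eye(4);T[:3,:3]=R.from_quat(s["orientation"]).as_matrix();T[:3,3]=s["tool_pos"]
    T=T@np.array(c["tool_from_camera"]);uv=np.atleast_2d(np.array(uv,float))
    p=cv2.undistortPoints(uv[:,None],np.array(c["mtx"]),np.array([c["k1"],0,0,0,0.]))[:,0]
    d=(T[:3,:3]@np.c_[p,np.ones(len(p))].T).T;o=T[:3,3];return o+d*((z-o[2])/d[:,2])[:,None]
E
python3 - <<'E'
from h import *
im=env.get_image("wrist"); cv2.imwrite("pics/w0.png",im[:,:,::-1])
for l in ["ball","bolt","fittings","rail_end","notch_nominal","chest"]:
    print(l,[(np.round(d["point"],4).tolist(),round(d["p"],2)) for d in env.mark_of(l,"wrist")[:2]])
print(env.get_calibration("wrist"))
E
```

```text
ball [([0.629, -0.0631, 0.1749], 0.75)]
bolt [([0.616, -0.0659, 0.1243], 0.62)]
fittings [([0.605, 0.0019, 0.1262], 0.94)]
rail_end [([0.5846, -0.0386, 0.1306], 0.8)]
notch_nominal [([0.577, -0.0115, 0.1267], 0.55)]
chest [([0.5955, -0.0306, 0.0025], 0.91)]
{'mtx': array([[285.93462888,   0.        , 319.5170636 ],
       [  0.        , 285.93462888, 199.1422616 ],
       [  0.        ,   0.        ,   1.        ]]), 'k1': -0.033346896393382036, 'tool_from_camera': array([[ 2.80028044e-04, -9.56820651e-01, -2.90678797e-01,
         7.91049251e-02],
       [ 9.99999936e-01,  2.03525613e-04,  2.93418433e-04,
        -5.93524392e-04],
       [-2.21588236e-04, -2.90678860e-01,  9.56820647e-01,
        -8.09372506e-02],
       [ 0.00000000e+00,  0.00000000e+00,  0.00000000e+00,
         1.00000000e+00]])}
```

View pics/w0.png

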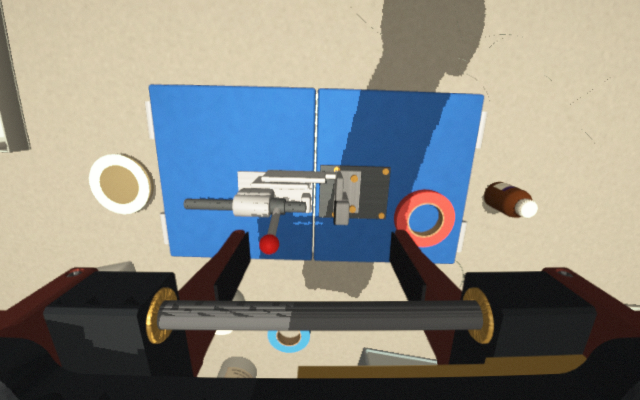

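The knob is at (269,243), the arch near (342,200), and the lip and rail lie along row 178. I'm zooming in on the keeper with its nominal geometry overlaid.

```bash
python3 - <<'E'
from h import *
im=cv2.imread("pics/w0.png")
s=4;x0,y0=230,155
c=cv2.resize(im[y0:y0+105,x0:x0+170],None,fx=s,fy=s,interpolation=cv2.INTER_CUBIC)
yaw=0.145;O=np.array([0.606,-0.0005,0.122]);Rz=R.from_euler('z',yaw).as_matrix()
for q,col in [((0,0,.0),(0,255,0)),((0,0,.02),(255,0,255)),((-.032,0,0.014),(0,255,255)),((-.032,-.022,.014),(0,255,255)),((-.032,.022,.014),(0,255,255)),((0,-.067,0),(0,255,0))]:
    u=pixw(O+Rz@np.array(q))[0];cv2.circle(c,tuple(int(v) for v in (u-[x0,y0])*s),4,col,-1);print(q,u)
cv2.imwrite("pics/w0c.png",c)
E
```

```text
(0, 0, 0.0) [334.39227956 206.38334497]
(0, 0, 0.02) [335.40141557 212.68088697]
(-0.032, 0, 0.014) [336.68303097 180.10630649]
(-0.032, -0.022, 0.014) [314.41975075 179.37765851]
(-0.032, 0.022, 0.014) [358.88977471 180.84102422]
(0, -0.067, 0) [271.56719371 204.38755651]
```

View pics/w0c.png

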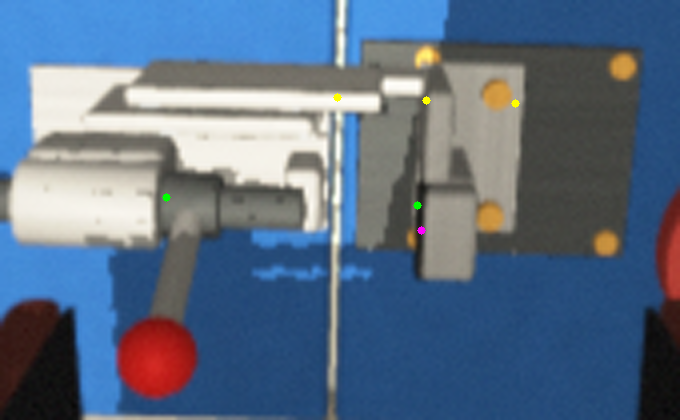

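The stop face is at crop x≈420, which is close to nominal, and the notch spans crop x 382–423. I'd expect about 62 mm of bolt travel. Next I'll refine the knob position.

```bash
python3 - <<'E'
from h import *
m=env.masks_of("ball","wrist")
s=env.sense();print(s["tool_pos"],s["t"])
for z in (.174,.178): print(wray([269.5,244.3],z))
if m:
    mm=m[0]["mask"];ys,xs=np.nonzero(mm);print(m[0]["p"],mm.sum(),xs.min(),xs.max(),ys.min(),ys.max())
E
```

```text
[ 0.59208207 -0.01896439  0.33075624] 3.375
[[ 0.6359713  -0.05798502  0.174     ]]
[[ 0.63392412 -0.05757449  0.178     ]]
0.71 692 259 284 198 255
```

step_arm --plan '[2.1, -2.25, -1, 0, 0, 0, -1, 2.1, -2.25, -1, 0, 0, -0.02, -1, 0, 0, -1, 0, 0, 0, -1, 0, 0, 0, 0, 0, 0, -1, 0, 0, 0, 0, 0, 0, -1]'

```text
t: 4.0
tool_pos: [0.634, -0.064, 0.301]
orientation: [-0.079, 0.997, 0.0, 0.0]
ft_force: [-0.3, -0.0, -0.3]
gripper_width: 0.0879
grasp_force: 0.0
```

```bash
python3 - <<'E'
from h import *
s=env.sense();print(s["tool_pos"],s["orientation"],s["qd"].max() if hasattr(s["qd"],"max") else s["qd"])
im=env.get_image("wrist");cv2.imwrite("pics/w1.png",im[:,:,::-1])
hsv=cv2.cvtColor(im,cv2.COLOR_RGB2HSV);m=((hsv[...,1]>170)&((hsv[...,0]<6)|(hsv[...,0]>174))&(hsv[...,2]>110)).astype(np.uint8)
n,l,st,ce=cv2.connectedComponentsWithStats(m)
for i in range(1,n):
    if st[i,4]>150: print(st[i],ce[i],wray(ce[i],.178))
x0,y0=170,130;c=cv2.resize(im[y0:y0+150,x0+40:x0+240,::-1],None,fx=4,fy=4,interpolation=cv2.INTER_CUBIC)
cv2.imwrite("pics/w1c.png",c)
E
```

```text
[ 0.63396293 -0.06395014  0.30104458] [-7.88157005e-02  9.96889152e-01  3.10491644e-04  9.18836835e-05] 0.003723229598744567
[447 164  39  55 260] [458.19615385 182.62307692] [[0.58869391 0.03208237 0.178     ]]
[308 209  23  23 410] [319.27073171 220.44634146] [[ 0.63425421 -0.06472883  0.178     ]]
```

View pics/w1c.png

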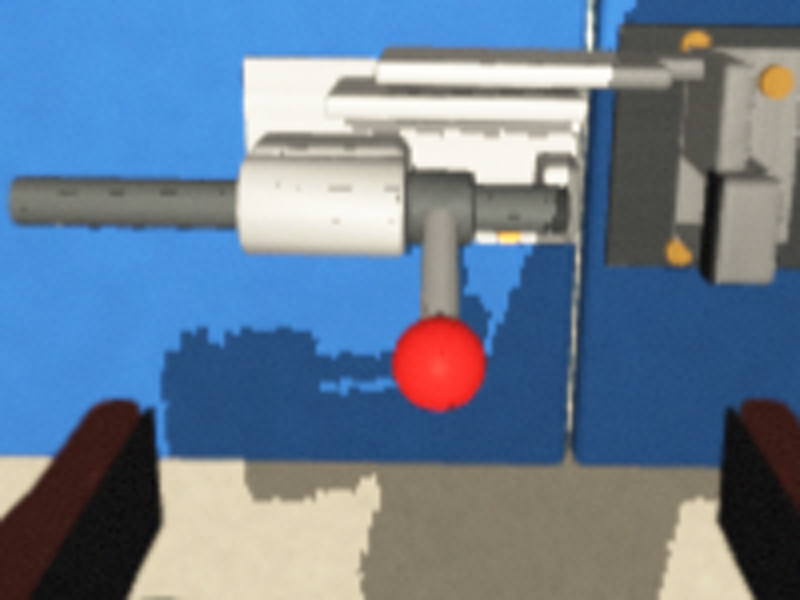

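The knob is at (319,220), centred between the fingers. The rod is level in the picture, so the yaw is right. The stop's edge is at about (388,188).

```bash
python3 - <<'E'
from h import *
Rz=R.from_euler('z',0.155).as_matrix()
B=np.array([.634,-.0645,.178])
for uv,z in [([387.5,188],.142),([386.5,180],.142),([388,172],.142),([380,147],.136),([377,147],.136),([319.5,182],.125)]:
    print(uv, (Rz.T@(wray(uv,z)[0]-B)*1000).round(1))
E
```

```text
[387.5, 188] [-16.1  59.  -36. ]
[386.5, 180] [-23.2  57.6 -36. ]
[388, 172] [-30.3  58.4 -36. ]
[380, 147] [-50.7  51.5 -42. ]
[377, 147] [-50.7  48.9 -42. ]
[319.5, 182] [-17.2  -0.1 -53. ]
```

step_arm --plan '[0, 0, -2, 0, 0, 0, -1, 0, 0, -2, 0, 0, 0, -1, 0, 0, -2, 0, 0, 0, -1, 0, 0, -0.2, 0, 0, 0, 0, 0, 0, 0, 0, 0, 0, 0.4]' --squeeze 8

```text
t: 4.68
tool_pos: [0.6345, -0.0649, 0.2396]
orientation: [-0.078, 0.997, 0.0, 0.0]
ft_force: [0.5, 0.2, -0.6]
gripper_width: 0.0715
grasp_force: 0.0
```

step_arm --plan '[0, 0, 0, 0, 0, 0, 0.6, 0, 0, 0, 0, 0, 0, 1, 0, 0, 0, 0, 0, 0, 1, 0, 0, 0, 0, 0, 0, 1, 0, 0, 0, 0, 0, 0, 1]'

```text
t: 5.3
tool_pos: [0.6342, -0.0652, 0.2387]
orientation: [-0.078, 0.997, 0.0, 0.0]
ft_force: [0.5, 0.5, 0.2]
gripper_width: 0.0212
grasp_force: 0.0
```

step_arm --plan '[0, 0, 0, 0, 0, 0, 1, 0, 0, 0, 0, 0, 0, 1, 0, 0, 0, 0, 0, 0, 1, -0.08, 0.5, 0, 0, 0, 0, 1, -0.08, 0.5, 0, 0, 0, 0, 1]'

```text
t: 5.92
tool_pos: [0.6327, -0.0554, 0.2387]
orientation: [-0.078, 0.997, -0.0, 0.0]
ft_force: [0.7, -1.7, -0.5]
gripper_width: 0.0171
grasp_force: 8.0
```

step_arm --plan '[-0.09, 0.6, 0, 0, 0, 0, 1, -0.09, 0.6, 0, 0, 0, 0, 1, -0.09, 0.6, 0, 0, 0, 0, 1, -0.09, 0.6, 0, 0, 0, 0, 1, 0, 0, 0, 0, 0, 0, 1]'

```text
t: 6.55
tool_pos: [0.6289, -0.0298, 0.2387]
orientation: [-0.079, 0.997, 0.001, -0.0]
ft_force: [0.2, 1.8, -0.2]
gripper_width: 0.0169
grasp_force: 8.0
```

```bash
python3 - <<'E'
from h import *
s=env.sense();print(s["tool_pos"],s["orientation"],s["ft_force"],s["gripper_width"],s["t"])
im=env.get_image("wrist");cv2.imwrite("pics/w2.png",im[:,:,::-1])
x0,y0=230,130;c=cv2.resize(im[y0:y0+150,x0:x0+200,::-1],None,fx=4,fy=4,interpolation=cv2.INTER_CUBIC)
cv2.imwrite("pics/w2c.png",c)
E
```

```text
[ 0.62892168 -0.02982061  0.23869158] [-7.86419432e-02  9.96902754e-01  5.74007315e-04 -1.17157563e-04] [ 0.17305875  1.80043723 -0.24741532] 0.016928295378427587 6.55
```

View pics/w2c.png

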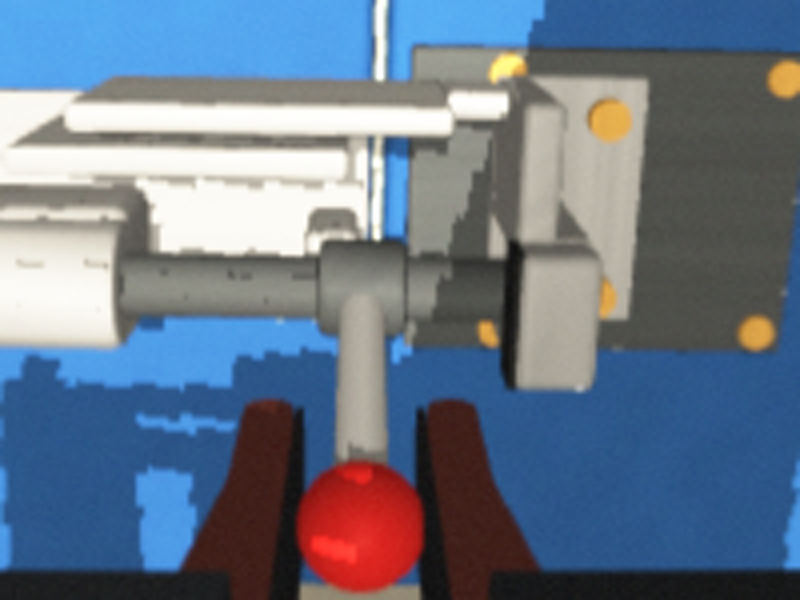

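The knob is held at crop (362,525) and the bolt has followed. The stop face is at crop x 508, so about 20 mm remain.

step_arm --plan '[-0.06, 0.4, 0, 0, 0, 0, 1, -0.06, 0.4, 0, 0, 0, 0, 1, -0.06, 0.4, 0, 0, 0, 0, 1, -0.02, 0.1, 0, 0, 0, 0, 1, -0.02, 0.1, 0, 0, 0, 0, 1]'

```text
t: 7.22
tool_pos: [0.6269, -0.0172, 0.2387]
orientation: [-0.078, 0.997, -0.0, 0.0]
ft_force: [2.2, -1.0, -0.4]
gripper_width: 0.0171
grasp_force: 8.0
```

step_arm --plan '[-0.01, 0.06, 0, 0, 0, 0, 1, -0.01, 0.06, 0, 0, 0, 0, 1, -0.01, 0.06, 0, 0, 0, 0, 1, -0.01, 0.06, 0, 0, 0, 0, 1, 0, 0.04, 0, 0, 0, 0, 1]'

```text
t: 7.85
tool_pos: [0.6265, -0.0143, 0.2387]
orientation: [-0.078, 0.997, 0.0, 0.0]
ft_force: [1.8, -1.3, 1.8]
gripper_width: 0.0172
grasp_force: 8.0
```

step_arm --plan '[-0.01, 0.05, 0, 0, 0, 0, 1, -0.01, 0.05, 0, 0, 0, 0, 1, 0, 0.05, 0, 0, 0, 0, 1, -0.01, 0.05, 0, 0, 0, 0, 1, -0.01, 0.04, 0, 0, 0, 0, 1]'

```text
t: 8.48
tool_pos: [0.6261, -0.0119, 0.2387]
orientation: [-0.078, 0.997, 0.0, 0.0]
ft_force: [1.8, -2.3, 2.1]
gripper_width: 0.0175
grasp_force: 8.0
```

step_arm --plan '[-0.01, 0.04, 0, 0, 0, 0, 1, 0, 0.04, 0, 0, 0, 0, 1, -0.01, 0.04, 0, 0, 0, 0, 1, 0, 0.04, 0, 0, 0, 0, 1, -0.01, 0.04, 0, 0, 0, 0, 1]'

```text
t: 9.1
tool_pos: [0.6258, -0.0099, 0.2387]
orientation: [-0.078, 0.997, 0.0, 0.0]
ft_force: [2.1, -2.0, 3.3]
gripper_width: 0.0169
grasp_force: 8.0
```

step_arm --plan '[-0.01, 0.04, 0, 0, 0, 0, 1, 0, 0.04, 0, 0, 0, 0, 1, -0.01, 0.04, 0, 0, 0, 0, 1, 0, 0.04, 0, 0, 0, 0, 1, -0.01, 0.04, 0, 0, 0, 0, 1]'

```text
t: 9.72
tool_pos: [0.6255, -0.0081, 0.2387]
orientation: [-0.078, 0.997, -0.0, 0.0]
ft_force: [2.1, -2.2, 3.2]
gripper_width: 0.0166
grasp_force: 8.0
```

```bash
python3 - <<'E'
from h import *
s=env.sense();print(s["tool_pos"],s["ft_force"],s["gripper_width"],s["t"])
im=env.get_image("wrist");cv2.imwrite("pics/w3.png",im[:,:,::-1])
x0,y0=230,130;c=cv2.resize(im[y0:y0+150,x0:x0+200,::-1],None,fx=4,fy=4,interpolation=cv2.INTER_CUBIC)
cv2.imwrite("pics/w3c.png",c)
E
```

```text
[ 0.62548775 -0.00806209  0.23870741] [ 2.12721217 -2.16708239  3.18176013] 0.0166207506158535 9.725
```

View pics/w3c.png

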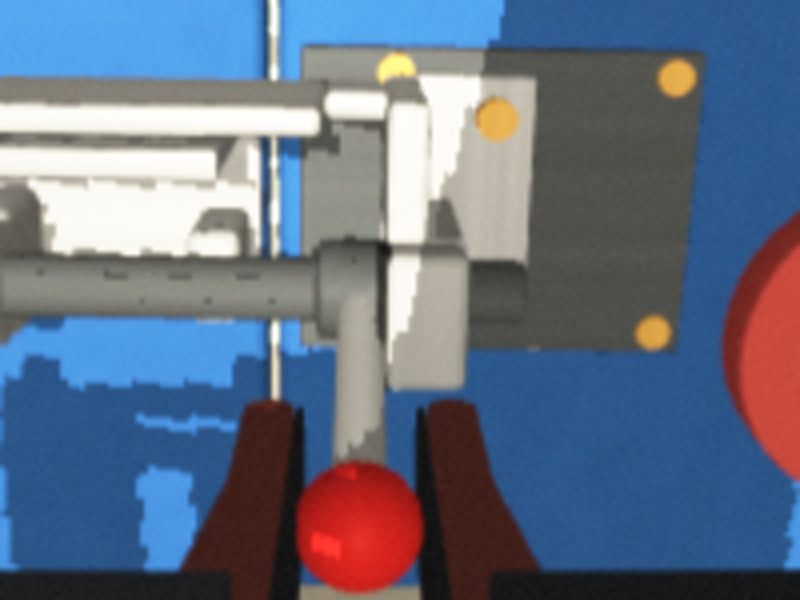

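The stem's right edge (384) is almost at the stop face (386), and the notch shows between x 320 and 386. I'll creep on in small steps.

step_arm --plan '[-0.01, 0.03, 0, 0, 0, 0, 1, 0, 0.03, 0, 0, 0, 0, 1, 0, 0.03, 0, 0, 0, 0, 1, 0, 0.03, 0, 0, 0, 0, 1, 0, 0, 0, 0, 0, 0, 1]'

```text
t: 10.4
tool_pos: [0.6254, -0.0078, 0.2387]
orientation: [-0.078, 0.997, -0.001, 0.0]
ft_force: [2.6, -5.9, 3.9]
gripper_width: 0.0171
grasp_force: 8.0
```

Contact is felt: 5.9 N against about 2 N of friction, and the tool has stopped. I'll ease off slightly and turn the handle along its arc.

step_arm --plan '[0.01, -0.08, 0, 0, 0, 0, 1, -0.775, -0.122, 0.19, 0, 0, 0, 1, -0.775, -0.122, 0.19, 0, 0, 0, 1, -0.885, -0.139, -0.04, 0, 0, 0, 1, -0.885, -0.139, -0.05, 0, 0, 0, 1]'

```text
t: 11.02
tool_pos: [0.5913, -0.0128, 0.2409]
orientation: [-0.078, 0.997, 0.0, -0.0]
ft_force: [4.1, -4.0, -7.2]
gripper_width: 0.0172
grasp_force: 8.0
```

step_arm --plan '[0, -0.04, -0.2, 0, 0, 0, 1, -0.835, -0.13, -0.3, 0, 0, 0, 1, -0.835, -0.13, -0.3, 0, 0, 0, 1, 0, 0, 0, 0, 0, 0, 1, 0, 0, 0, 0, 0, 0, 1]'

```text
t: 11.65
tool_pos: [0.5748, -0.0155, 0.2333]
orientation: [-0.078, 0.997, 0.0, -0.001]
ft_force: [-3.1, -1.8, 2.4]
gripper_width: 0.0169
grasp_force: 8.0
```

```bash
python3 - <<'E'
from h import *
s=env.sense();print(s["tool_pos"],s["ft_force"],s["gripper_width"],s["t"])
im=env.get_image("wrist");cv2.imwrite("pics/w4.png",im[:,:,::-1])
x0,y0=230,100;c=cv2.resize(im[y0:y0+150,x0:x0+200,::-1],None,fx=4,fy=4,interpolation=cv2.INTER_CUBIC)
cv2.imwrite("pics/w4c.png",c)
print(env.mark_of("ball","wrist")[:1],env.mark_of("ball","top")[:1],env.mark_of("ball","side")[:1])
E
```

```text
[ 0.57483168 -0.01545363  0.23333343] [-3.08745776 -1.760735    2.44213316] 0.016858573214667265 11.65
[{'point': [0.5776, -0.0143, 0.1709], 'p': 0.83}] [{'point': [0.5903, -0.0326, -0.0026], 'p': 0.73}] [{'point': [0.6318, -0.0669, 0.1763], 'p': 0.63}]
```

View pics/w4c.png

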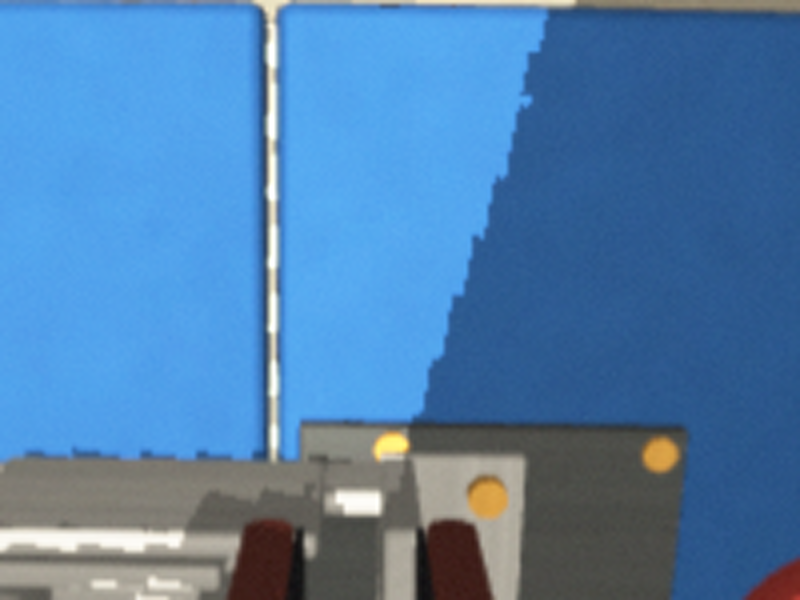

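The view shows the notch at crop x 325–383, with the fingers centred at about 360, so the stem is inside its width. I'll carry on down.

step_arm --plan '[-0.6, -0.1, -0.44, 0, 0, 0, 1, -0.6, -0.1, -0.44, 0, 0, 0, 1, -0.47, -0.08, -0.57, 0, 0, 0, 1, -0.47, -0.08, -0.57, 0, 0, 0, 1, 0, 0, 0, 0, 0, 0, 1]'

```text
t: 12.48
tool_pos: [0.5537, -0.019, 0.2126]
orientation: [-0.078, 0.997, 0.0, -0.0]
ft_force: [1.7, 2.0, -2.8]
gripper_width: 0.0172
grasp_force: 8.0
```

step_arm --plan '[-0.18, -0.03, -0.36, 0, 0, 0, 1, -0.18, -0.03, -0.36, 0, 0, 0, 1, -0.17, -0.03, -0.36, 0, 0, 0, 1, 0, 0, 0, 0, 0, 0, 1, 0, 0, 0, 0, 0, 0, 1]'

```text
t: 13.1
tool_pos: [0.5487, -0.0203, 0.2024]
orientation: [-0.078, 0.997, -0.0, -0.0]
ft_force: [0.2, 1.4, -1.5]
gripper_width: 0.0172
grasp_force: 8.0
```

step_arm --plan '[-0.1, -0.02, -0.38, 0, 0, 0, 1, -0.1, -0.02, -0.38, 0, 0, 0, 1, -0.1, -0.01, -0.38, 0, 0, 0, 1, 0, 0, 0, 0, 0, 0, 1, 0, 0, 0, 0, 0, 0, 1]'

```text
t: 13.72
tool_pos: [0.5458, -0.0208, 0.191]
orientation: [-0.078, 0.997, -0.0, -0.0]
ft_force: [-0.8, 1.7, -1.6]
gripper_width: 0.0171
grasp_force: 8.0
```

step_arm --plan '[-0.05, -0.01, -0.3, 0, 0, 0, 1, -0.03, 0, -0.3, 0, 0, 0, 1, 0, 0, -0.2, 0, 0, 0, 1, 0, 0, 0, 0, 0, 0, 1, 0, 0, 0, 0, 0, 0, 1]'

```text
t: 14.35
tool_pos: [0.5449, -0.0209, 0.183]
orientation: [-0.078, 0.997, -0.0, -0.0]
ft_force: [-1.4, 1.6, -1.4]
gripper_width: 0.0168
grasp_force: 8.0
```

```bash
python3 - <<'E'
from h import *
for c in ("top","side"):
    im=env.get_image(c)
    hsv=cv2.cvtColor(im,cv2.COLOR_RGB2HSV)
    print(c,[(np.round(d["point"],4).tolist(),round(d["p"],2)) for d in env.mark_of("ball",c)[:2]])
E
```

```text
top []
side [([0.548, -0.0228, 0.125], 0.55), ([0.6058, -0.0103, 0.125], 0.17)]
```

step_arm --plan '[0, 0, -0.1, 0, 0, 0, 1, 0, 0, -0.1, 0, 0, 0, 1, 0, 0, -0.1, 0, 0, 0, 1, 0, 0, 0, 0, 0, 0, 1, 0, 0, 0, 0, 0, 0, 1]'

```text
t: 15.18
tool_pos: [0.5449, -0.0209, 0.18]
orientation: [-0.078, 0.997, -0.0, -0.0]
ft_force: [-2.8, 0.9, -0.6]
gripper_width: 0.0171
grasp_force: 8.0
```

step_arm --plan '[0, 0, 0, 0, 0, 0, 0.2, 0, 0, 0, 0, 0, 0, 0.2, 0, 0, 0, 0, 0, 0, 0.2, 0, 0, 2, 0, 0, 0, 0.2, 0, 0, 2.5, 0, 0, 0, 0.2]'

```text
t: 15.8
tool_pos: [0.5448, -0.021, 0.2253]
orientation: [-0.078, 0.997, -0.0, -0.0]
ft_force: [0.3, 0.4, -0.1]
gripper_width: 0.0351
grasp_force: 0.0
```

step_arm --plan '[0, 0, 0, 0, 0, 0, 1, 0, 0, 0, 0, 0, 0, 1, 0, 0, 0, 0, 0, 0, 1, 0, 0, 0, 0, 0, 0, 1, 0, 0, 0, 0, 0, 0, 1]'

```text
t: 16.42
tool_pos: [0.5449, -0.0209, 0.2248]
orientation: [-0.078, 0.997, -0.0, -0.0]
ft_force: [0.9, 1.0, -0.1]
gripper_width: 0.0
grasp_force: 0.0
```

```bash
python3 - <<'E'
from h import *
s=env.sense();print(s["tool_pos"],s["ft_force"],s["gripper_width"],s["t"])
im=env.get_image("wrist");cv2.imwrite("pics/w5.png",im[:,:,::-1])
x0,y0=230,130;c=cv2.resize(im[y0:y0+150,x0:x0+200,::-1],None,fx=4,fy=4,interpolation=cv2.INTER_CUBIC)
cv2.imwrite("pics/w5c.png",im[:,:,::-1])
for l in ("ball","bolt"):
  for k in ("wrist","side"):
    print(l,k,[(np.round(d["point"],4).tolist(),round(d["p"],2)) for d in env.mark_of(l,k)[:2]])
E
```

```text
[ 0.54490826 -0.02089842  0.22476588] [ 0.86350622  0.97089753 -0.10775582] 1.3965517587924403e-05 16.425
ball wrist [([0.5473, -0.0181, 0.1208], 0.38)]
ball side [([0.548, -0.0228, 0.125], 0.55), ([0.6058, -0.0103, 0.125], 0.17)]
bolt wrist []
bolt side [([0.6075, -0.0138, 0.125], 0.41)]
```

View pics/w5c.png

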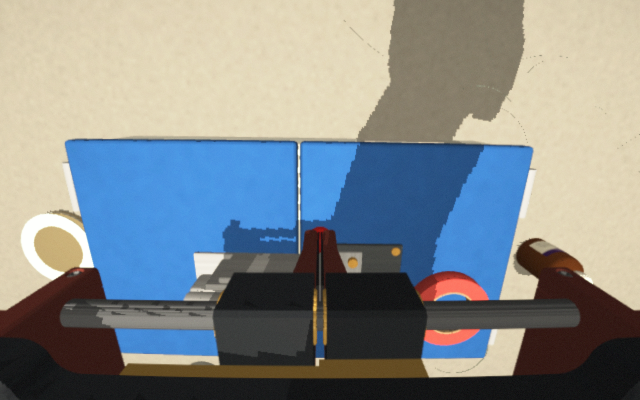

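The knob (red at (320,230)) lies directly under the closed fingertips. I'll press it home gently.

step_arm --plan '[0, 0, -0.5, 0, 0, 0, 1, 0, 0, -0.4, 0, 0, 0, 1, 0, 0, -0.1, 0, 0, 0, 1, 0, 0, -0.1, 0, 0, 0, 1, 0, 0, -0.1, 0, 0, 0, 1]'

```text
t: 17.3
tool_pos: [0.545, -0.0209, 0.2132]
orientation: [-0.078, 0.997, 0.0, -0.0]
ft_force: [-0.1, 0.3, 0.5]
gripper_width: 0.0001
grasp_force: 0.4
```

step_arm --plan '[0, 0, -0.05, 0, 0, 0, 1, 0, 0, -0.05, 0, 0, 0, 1, 0, 0, -0.05, 0, 0, 0, 1, 0, 0, 0, 0, 0, 0, 1, 0, 0, 0, 0, 0, 0, 1]'

```text
t: 17.92
tool_pos: [0.5451, -0.0209, 0.2117]
orientation: [-0.078, 0.997, -0.0, 0.0]
ft_force: [-0.6, -0.3, 1.0]
gripper_width: -0.0001
grasp_force: 0.2
```

step_arm --plan '[0, 0, -0.05, 0, 0, 0, 1, 0, 0, -0.05, 0, 0, 0, 1, 0, 0, -0.05, 0, 0, 0, 1, 0, 0, 0, 0, 0, 0, 1, 0, 0, 0, 0, 0, 0, 1]'

```text
t: 18.55
tool_pos: [0.5451, -0.0209, 0.2106]
orientation: [-0.078, 0.997, 0.0, 0.0]
ft_force: [-2.2, -0.2, 5.6]
gripper_width: 0.0008
grasp_force: 3.0
```

step_arm --plan '[0, 0, -0.03, 0, 0, 0, 1, 0, 0, 0, 0, 0, 0, 1, 0, 0, 0, 0, 0, 0, 1, 0, 0, 0, 0, 0, 0, 1, 0, 0, 0, 0, 0, 0, 1]'

```text
t: 19.18
tool_pos: [0.5451, -0.0209, 0.2105]
orientation: [-0.078, 0.997, 0.0, 0.0]
ft_force: [-2.2, 0.1, 7.3]
gripper_width: 0.0007
grasp_force: 3.8
```

step_arm --plan '[0, 0, 1, 0, 0, 0, 1, 0, 0, 3, 0, 0, 0, 1, -1, 0, 4, 0, 0, 0, 1, -5, 0, 3, 0, 0, 0, 1, -5, 0, 0, 0, 0, 0, 1]'

```text
t: 19.8
tool_pos: [0.4349, -0.021, 0.322]
orientation: [-0.078, 0.997, 0.0, 0.002]
ft_force: [-0.5, 0.8, -0.5]
gripper_width: 0.0004
grasp_force: 0.0
```

step_arm --plan '[-3, 0, 0, 0, 0, 0, 1, 0, 0, 0, 0, 0, 0, 1, 0, 0, 0, 0, 0, 0, 1, 0, 0, 0, 0, 0, 0, 1, 0, 0, 0, 0, 0, 0, 1]'

```text
t: 20.42
tool_pos: [0.4056, -0.0209, 0.3196]
orientation: [-0.078, 0.997, -0.0, -0.0]
ft_force: [0.3, -0.8, -0.6]
gripper_width: 0.0003
grasp_force: 0.0
```

```bash
python3 - <<'E'
from h import *
s=env.sense();print(s["tool_pos"],s["ft_force"],s["t"])
im=env.get_image("wrist");cv2.imwrite("pics/w6.png",im[:,:,::-1])
hsv=cv2.cvtColor(im,cv2.COLOR_RGB2HSV);m=((hsv[...,1]>170)&((hsv[...,0]<6)|(hsv[...,0]>174))&(hsv[...,2]>110)).astype(np.uint8)
n,l,st,ce=cv2.connectedComponentsWithStats(m)
for i in range(1,n):
    if st[i,4]>60: print(st[i],ce[i],wray(ce[i],.122))
for l in ("ball","bolt"):
  for k in ("wrist","side","top"):
    if k!="wrist": env.get_image(k)
    print(l,k,[(np.round(d["point"],4).tolist(),round(d["p"],2)) for d in env.mark_of(l,k)[:2]])
E
```

```text
[ 0.4055911  -0.02087459  0.31961081] [ 0.26001305 -0.75081485 -0.62844834] 20.425
ball wrist []
ball side []
ball top [([0.5521, -0.02, 0.1197], 0.64)]
bolt wrist []
bolt side [([0.6047, -0.0115, 0.1235], 0.57), ([0.5861, 0.242, 0.0057], 0.31)]
bolt top [([0.6056, -0.0138, 0.1218], 0.47)]
```

View pics/w6.png

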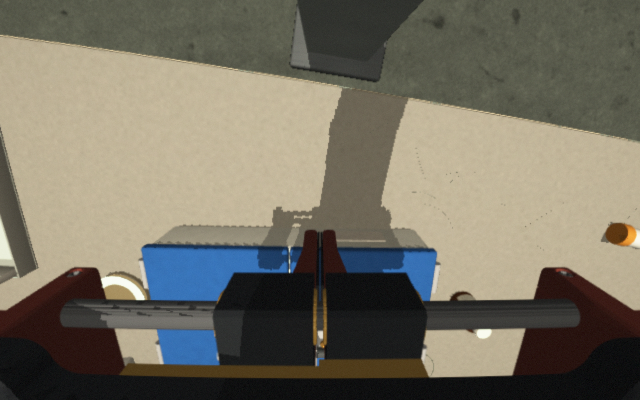

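The wrist view is blocked by the closed gripper, which is clear of the chest at (320,240). The top camera puts the knob level at z≈0.12, and the press met a firm end at 7 N with the knob's centre at z≈0.1216, so the handle is home in the notch.

```bash
python3 -c "
from bench import env
print(env.finish_job())"
```

```text
the job is handed in; nothing more can be done
None
```

I shot the bolt to its stop, which I felt at about 6 N, turned the handle down into the notch, pressed it home at about 7 N, let go and handed the job in at about 21 s; the verdict was not shown, and I never touched the tape, dish or bottle.

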